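# Put the drilled cores away behind the lip of the sample rack

## Robot

A 7-joint arm with a two-finger parallel gripper is mounted at the origin on the work surface. World frame = base frame: x ahead of the robot, y to its left, z up, the work surface at z = 0. Lengths are in m, angles in degrees, forces in N, time in s.
With the tool pointing down it reaches from about 0.4 to 0.75 m from the base axis. Payload 19.5 kg.
Tool frame: the origin (TCP) lies midway between the tips of the shut fingers; the grasp point (between the pads) lies 19 mm behind it (r.pinch_z is the distance from the TCP to the grasp point, in m); z points along the fingers, y is the direction in which the jaws open and shut (so a half turn about z gives the same grasp; the last joint's range is limited). The gripper opens to 85 mm and grips with 20 to 120 N. Pads are 22 mm wide; open, the fingers measure 114 mm over their backs; the gripper's body (76 mm by 85 mm) begins 54 mm behind the grasp point. The pads swing forward as they close: fully open they stand 13 mm farther back than shut.
Start: joints at [-70.915, 40.479, -1.581, 85.061, 1.261, 54.483, -4.326], TCP at [0.21, 0.535, 0.231] pointing down, gripper open.
Joint ranges: [-155.06, 155.06], [-18.47, 123.98], [-90, 86.84], [0, 140.48], [-83.41, 263.41], [0, 116], [-161.91, 161.91]. Speed limits (degrees/s): [108.29, 108.29, 147.25, 147.25, 172.46, 172.46, 172.46].

## Interface

Orientations are given as [roll, pitch, yaw] about the fixed x, y, z axes, in that order (R = Rz(yaw) Ry(pitch) Rx(roll)).
In Python, from cell import r, read_camera, calibration gives the robot as it stands.
- The arm moves only by the tool arm_command, never from a script. Its argument "rows" is a list of rows, each an object of numbers: "dx", "dy", "dz": the shift along the tool's x, y, z in mm; "rx", "ry", "rz": the turn, a rotation vector about the tool's x, y, z in rad; "fingers": the finger opening in mm, from 0 to 85.4. In form: [{"dx": .., "dy": .., "dz": .., "rx": .., "ry": .., "rz": .., "fingers": ..}, ...]. A call has 1 to 8 rows; each row is the pose to reach, as a shift and turn from the pose commanded when the call began, along the tool's axes at that moment; what a row does not reach only later rows make up. A row lasts 1/8 s, in which the tool goes at most 62.5 mm and 10.7 degrees, less where a joint would pass 70% of its speed; a pose out of reach is approached as far as the arm can. A call with a gripper value outside its range is refused whole. The fingers move at their own pace and stop on an object; "grip_force" is the grip in N (left out, the last holds). Time passes only in rows, so rows that repeat a pose let the fingers close. It gives the time, the measured TCP pose, the force and the opening at its end, in the units of the state.
- r.state(): the state, without advancing time (a new reading comes with each control period).
- read_camera(name): name is "scene" or "side" or "wrist"; returns (picture, depth): 480x640x3 uint8, red, green, blue; 480x640 float32, m along the optical axis (not along the pixel's ray), 0 where there is no reading.
- calibration(name): a dict with "vfov" (degrees; the focal length in pixels is half the picture's height over the tangent of half this angle, whatever the lens; pixels are square), "cx", "cy" (the principal point, pixels), "rvec" (rotation vector, rad) and "tvec" (3), from world to camera coordinates, as OpenCV has them; the wrist camera has in their place "mount" (4x4, takes a point from camera to tool coordinates, whose origin is the TCP and whose axes are the flange's). Camera axes: x right, y down, z forward; pixel columns grow to the right and rows downward; lengths in m; the calibration is good to about 2 mm. A picture is of the moment at which its call begins: read the wrist's pose just before it. calibration takes no time and is no camera call.
- r.finish_job(): hands the job in, once; it reports no verdict.
The state is a dict: "t": time; "q": joint angles; "joint_vel": joint speeds; "effort": joint torques, N m; "position": TCP position; "orientation": TCP orientation; "contact_force": force on the tool from outside, world axes, zero at the start; "ft_torque": the same for the moment, N m; "gripper_width": finger opening in m.
Only numpy, scipy, OpenCV 4.12 (cv2) and the standard library are available. Lean on these libraries where they do the work, as an engineer would, in place of code of your own. Each camera call takes 0.05 s, during which the arm holds its last target.

## Task

Put the two full-length concrete cores into the low steel sample rack: lift each over the rack's lip and set it down behind it, standing upright, one core in each of the two bays. Lower them to the rack's floor and let go there rather than letting them fall in, and leave the short core off-cut standing where it is.

Things in the scene. Friction and masses are not known exactly. Their poses are not given: they have to be found in the camera images.
- core_a_center (a point): a full-length drilled concrete core: plain grey cylinder standing upright on the bench, 50 mm diameter, 100 mm tall, about 0.3 to 0.6 kg. The point is its centre, half-way up (50 mm above its underside); z runs along the cylinder, up. Same as core_b.
- core_b_center (a point): a full-length drilled concrete core: plain grey cylinder standing upright on the bench, 50 mm diameter, 100 mm tall, about 0.3 to 0.6 kg. The point is its centre, half-way up (50 mm above its underside); z runs along the cylinder, up. Same as core_a.
- offcut_center (a point): the short core off-cut, not to be moved: a grey concrete cylinder like the cores, 50 mm diameter but only 45 mm tall, standing on the bench. The point is its centre, 22.5 mm above its underside.
- rack: low open-topped rack of bare steel sheet, fixed, 128 mm deep (x) by 292 mm wide (y). Origin: centre of its underside on the bench; x runs from front lip to back wall, away from the robot, z up. Floor 40 mm above the bench; lip, ends and middle divider reach 80 mm, back wall 95 mm above the bench; walls 4 mm thick. Two empty bays, each 120 (x) by 142 (y) mm inside, centred at x = 0, y = +73 and -73 mm.
Not all that is in view belongs to the job. What is shaped like the part that bears core_b_center but red is not meant.

How it is judged (in metres and radians):
At the end, for the whole second after the job is handed in: Both full-length cores stand on the rack's floor behind the lip, one in each bay (either way round), upright within about 10 degrees, centre 80 to 100 mm above the bench, at rest and released; the off-cut is within 30 mm of where it started (((x of core_a_center in the frame of rack between -0.05 and 0.05 m and y of core_a_center in the frame of rack between 0.015 and 0.13 m and z of core_a_center in the frame of rack between 0.08 and 0.1 m and angle between each of core_a_center, core_b_center's own z axis and vertical below 0.17 rad and x of core_b_center in the frame of rack between -0.05 and 0.05 m and y of core_b_center in the frame of rack between -0.13 and -0.015 m and z of core_b_center in the frame of rack between 0.08 and 0.1 m) or (x of core_a_center in the frame of rack between -0.05 and 0.05 m and y of core_a_center in the frame of rack between -0.13 and -0.015 m and z of core_a_center in the frame of rack between 0.08 and 0.1 m and angle between each of core_a_center, core_b_center's own z axis and vertical below 0.17 rad and x of core_b_center in the frame of rack between -0.05 and 0.05 m and y of core_b_center in the frame of rack between 0.015 and 0.13 m and z of core_b_center in the frame of rack between 0.08 and 0.1 m)) and linear speed of each of core_a, core_b below 0.03 m/s and distance of offcut_center from where it was at the start of the episode below 0.03 m); the robot touches nothing.
It fails at once if a core is let fall from more than about 3 cm (falls free of the fingers faster than 0.75 m/s) ((linear speed of core_a above 0.75 m/s and contact force between the fingers and core_a below 0.1 N) or (linear speed of core_b above 0.75 m/s and contact force between the fingers and core_b below 0.1 N)).
It fails at once if the off-cut is moved by more than 30 mm (distance of offcut_center from where it was at the start of the episode above 0.03 m).
It also fails if it takes over 58 s, if anything falls off the work surface, if the arm or the gripper's body presses on something with over 40 N, if the wrist force passes 120 N, or if a joint passes its speed limit or range.

## Working session

There is one attempt and no reset: what is moved stays moved. The work goes in short steps, Python scripts to look and compute and a tool call to move; the robot and the scene stay as the last step left them, time stands still between calls to the robot, and variables do not carry over. Pictures are saved under pics/ and viewed, and the job is handed in when it is done.

Besides the shell and the picture viewer there is one more tool, called after ">>>" by a JSON object that holds its "name" and its "arguments", one argument or row to a line. arm_command: Moves the arm, as the interface text tells. Its arguments: {"type":"object","properties":{"rows":{"type":"array"},"grip_force":{"type":"number"}},"required":["rows"]}

```bash
ls; mkdir -p pics
python3 - <<'E'
from cell import r, read_camera, calibration
import cv2,numpy as np
s=r.state();print({k:np.round(s[k],4).tolist() for k in ("t","position","orientation","contact_force","gripper_width")})
for n in("scene","side"):
    p,d=read_camera(n);cv2.imwrite(f"pics/{n}0.png",p[:,:,::-1]);np.save(f"{n}0.npy",d);print(n,calibration(n))
E
```

```text
pics
{'t': 0.0, 'position': [0.2104, 0.5348, 0.2308], 'orientation': [-179.9369, 0.0014, 158.5247], 'contact_force': [-0.1397, -0.4143, -0.0374], 'gripper_width': 0.0854}
scene {'vfov': 57.97246168204921, 'cx': 324.281330775305, 'cy': 250.44349222649632, 'rvec': array([ 1.03188391,  2.35794418, -1.11139358]), 'tvec': array([ 0.43690402, -0.1435467 ,  1.08573669])}
side {'vfov': 56.36642295885487, 'cx': 317.8577391253671, 'cy': 240.5965118586042, 'rvec': array([ 2.08885371, -0.52010348,  0.28770483]), 'tvec': array([-0.54981686,  0.15329629,  0.66730114])}
```

View pics/scene0.png

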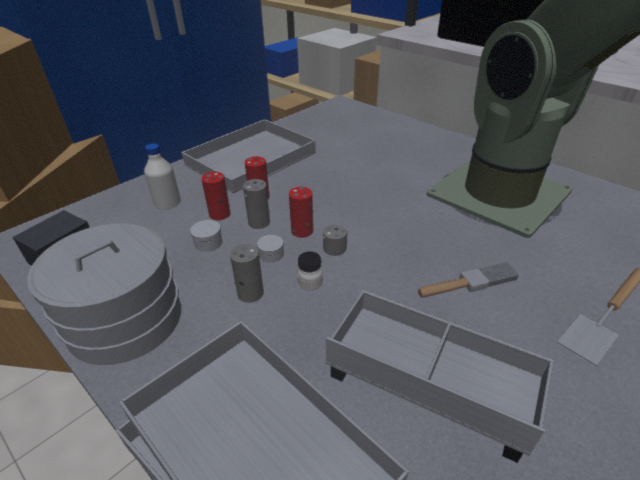

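View pics/side0.png

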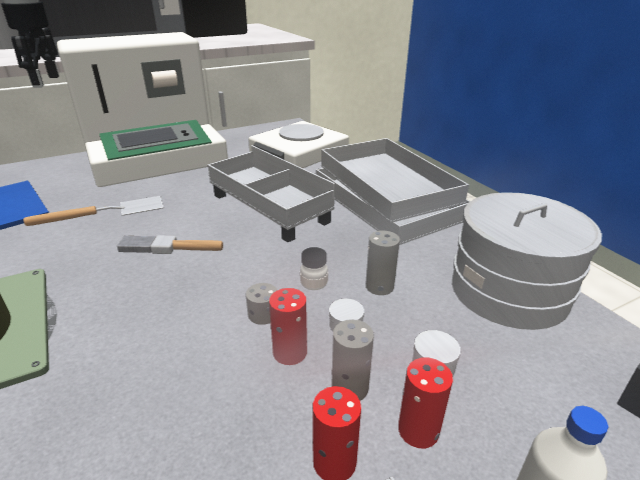

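The scene view shows the grey cores at about (257,204) and (247,273), the off-cut at (335,240), red decoys around them, and the two-bay rack at about (440,375). The side view agrees. Next I'll measure with depth.

```bash
cat > h.py <<'E'
import numpy as np,cv2
from cell import r, read_camera, calibration
def K(c):
    f=240/np.tan(np.radians(c["vfov"])/2);return np.array([[f,0,c["cx"]],[0,f,c["cy"]],[0,0,1]])
def cloud(name,d):
    c=calibration(name);k=K(c);R=cv2.Rodrigues(c["rvec"])[0]
    v,u=np.mgrid[:480,:640];P=np.stack([(u-k[0,2])/k[0,0]*d,(v-k[1,2])/k[0,0]*d,d],-1)
    return (P-c["tvec"])@R
def ray(name,u,v,z):
    c=calibration(name);k=K(c);R=cv2.Rodrigues(c["rvec"])[0]
    o=-R.T@c["tvec"];w=R.T@np.array([(u-k[0,2])/k[0,0],(v-k[1,2])/k[0,0],1]);return o+w*(z-o[2])/w[2]
E
python3 - <<'E'
from h import *
np.set_printoptions(precision=4,suppress=True)
for n,seeds in (("scene",{"c1":(256,188),"c2":(245,254),"off":(335,232)}),("side",{"c1":(352,335),"c2":(383,240),"off":(262,291)})):
    d=np.load(n+"0.npy");W=cloud(n,d)
    for k,(u,v) in seeds.items():
        zt=.045 if k=="off" else .1
        p=ray(n,u,v,zt)
        m=(np.hypot(W[...,0]-p[0],W[...,1]-p[1])<.04)&(abs(W[...,2]-zt)<.005)&(d>0)
        pts=W[m]; (c,rad)=cv2.minEnclosingCircle(pts[:,:2].astype(np.float32))
        print(n,k,"ray",p,"encl",np.array(c),rad,"mean",pts.mean(0),len(pts))
# top-down height map + image, x up
fig=[]
for n in("scene","side"):
    d=np.load(n+"0.npy");W=cloud(n,d);img=cv2.imread(f"pics/{n}0.png")
    H=np.zeros((560,400,3),np.uint8)
    m=(d>0)&(W[...,2]>-.02)&(W[...,2]<.3)
    X=((W[...,0]-0.1)/.0015).astype(int);Y=((.45-W[...,1])/.002).astype(int)
    X=((W[...,0]-0.0)/.002).astype(int);
    m&=(X>=0)&(X<560)&(Y>=0)&(Y<400)
    o=np.argsort(W[...,2][m]);H[559-X[m][o],Y[m][o]]=cv2.applyColorMap(np.clip(W[...,2][m][o]*1500,0,255).astype(np.uint8).reshape(-1,1),cv2.COLORMAP_JET)[:,0]
    fig.append(H)
cv2.imwrite("pics/top.png",np.hstack(fig))
E
```

```text
scene c1 ray [ 0.4941 -0.3347  0.1   ] encl [ 0.4886 -0.3465] 0.02681259997189045 mean [ 0.4908 -0.344   0.1003] 269
scene c2 ray [ 0.6487 -0.1814  0.1   ] encl [ 0.6489 -0.1842] 0.026127520948648453 mean [ 0.6503 -0.1823  0.1004] 482
scene off ray [ 0.4415 -0.156   0.045 ] encl [ 0.4407 -0.1568] 0.026824334636330605 mean [ 0.4434 -0.1546  0.0455] 327
side c1 ray [ 0.4827 -0.3511  0.1   ] encl [ 0.4848 -0.3485] 0.02533745765686035 mean [ 0.4837 -0.3509  0.0998] 1027
side c2 ray [ 0.6404 -0.1912  0.1   ] encl [ 0.6445 -0.1867] 0.02581091970205307 mean [ 0.6427 -0.1894  0.0997] 455
side off ray [ 0.4405 -0.1562  0.045 ] encl [ 0.4377 -0.1586] 0.02597973309457302 mean [ 0.4353 -0.1595  0.045 ] 513
```

View pics/top.png

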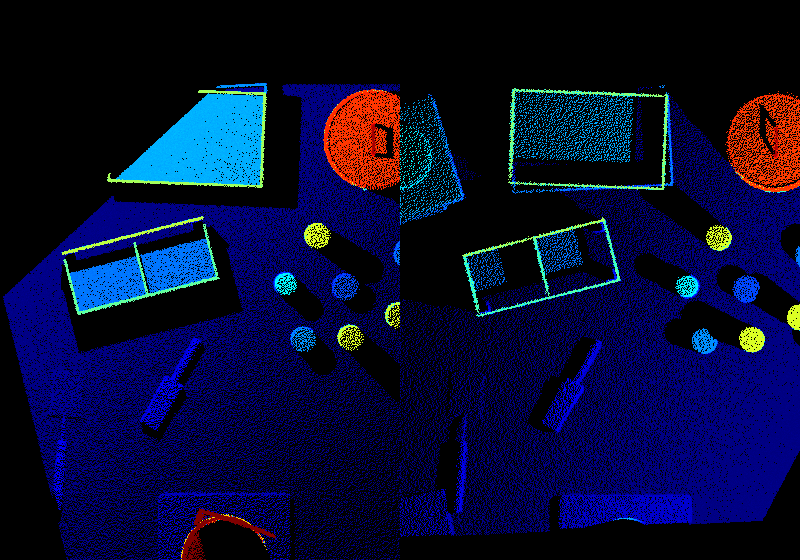

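The top-down map shows the rack front lip facing the robot with a slight yaw, and both cores and the off-cut clear. Next: the rack corners and the neighbours around core c1.

Run:
```python
from h import *
np.set_printoptions(precision=4,suppress=True)
allp=[]
fig=[]
for n in("scene","side"):
    d=np.load(n+"0.npy");W=cloud(n,d);img=cv2.imread(f"pics/{n}0.png").astype(int)
    red=(img[...,2]>img[...,1]+60)&(img[...,2]>img[...,0]+60)&(d>0)
    # reds: top
    m=(d>0)&(W[...,2]>.09)&(W[...,2]<.106)&(W[...,0]>.3)&(W[...,0]<.7)&(W[...,1]>-.6)&(W[...,1]<-.12)
    G=np.zeros((300,300),np.uint8);P=W[m];G[((P[:,0]-.3)/.002).astype(int),((P[:,1]+.6)/.002).astype(int)]=255
    G=cv2.morphologyEx(G,cv2.MORPH_CLOSE,np.ones((5,5)));k,l,st,ce=cv2.connectedComponentsWithStats(G)
    for i in range(1,k):
        if st[i,4]>60: 
            sel=l[((P[:,0]-.3)/.002).astype(int),((P[:,1]+.6)/.002).astype(int)]==i
            rr=red[m][sel].mean()
            print(n,"top",cv2.minEnclosingCircle(P[sel][:,:2].astype(np.float32)),"red",rr)
    # rack rims
    m=(d>0)&(W[...,2]>.066)&(W[...,2]<.105)&(W[...,0]>.44)&(W[...,0]<.74)&(W[...,1]>-.02)&(W[...,1]<.36)
    P=W[m];k=(P[:,0]<.70)
    rect=cv2.minAreaRect(P[k][:,:2].astype(np.float32));print(n,"rack",rect,cv2.boxPoints(rect),P[:,2].max())
    m=(d>0)&(abs(W[...,2]-.04)<.012)&(W[...,0]>.44)&(W[...,0]<.70)&(W[...,1]>-.02)&(W[...,1]<.36)
    print("floor z",np.median(W[m][:,2]))
```

```text
scene top ((0.4188387393951416, -0.42721572518348694), 0.027208862826228142) red 0.5254901960784314
scene top ((0.4435451328754425, -0.25165387988090515), 0.02646050974726677) red 0.5693215339233039
scene top ((0.48857277631759644, -0.34654855728149414), 0.02681259997189045) red 0.0
scene top ((0.5302543640136719, -0.43993842601776123), 0.026479221880435944) red 0.535593220338983
scene top ((0.5873867869377136, -0.572067379951477), 0.03152044862508774) red 0.0
scene top ((0.6488707661628723, -0.1842448115348816), 0.026127520948648453) red 0.0
scene rack ((0.5884159803390503, 0.1689300239086151), (0.13141874969005585, 0.2928559482097626), 14.108055114746094) [[0.489  0.2949]
 [0.5604 0.0109]
 [0.6878 0.0429]
 [0.6165 0.327 ]] 0.09866871064842873
floor z 0.041155687954348874
side top ((0.41499245166778564, -0.42951691150665283), 0.02558594010770321) red 0.8709150326797386
side top ((0.44146856665611267, -0.25332534313201904), 0.02595658414065838) red 0.8222222222222222
side top ((0.48481619358062744, -0.3485246002674103), 0.02533745765686035) red 0.0
side top ((0.5256885290145874, -0.441540002822876), 0.025811931118369102) red 0.8621372031662269
side top ((0.5802433490753174, -0.5763682723045349), 0.030580434948205948) red 0.0
side top ((0.6445162892341614, -0.18671134114265442), 0.02581091970205307) red 0.0
side rack ((0.584971010684967, 0.1676337569952011), (0.13106471300125122, 0.2965066432952881), 14.301974296569824) [[0.4848 0.2951]
 [0.5581 0.0078]
 [0.6851 0.0402]
 [0.6118 0.3275]] 0.09752924157327336
floor z 0.04114702449861817
```

Measured:
- c1 is at about (0.487, -0.3475), c2 at about (0.6467, -0.1855) and the off-cut at about (0.439, -0.158).
- The rack centre is at about (0.587, 0.168), yaw 14.2°.

I'll take c2 first, with the TCP 56 mm above the core's base.

```bash
cat > mv.py <<'E'
import sys
from h import *
from scipy.spatial.transform import Rotation as Ro
def go(x,y,z,yaw):
    s=r.state();R=Ro.from_euler("xyz",s["orientation"],degrees=True)
    T=Ro.from_euler("xyz",[180,0,yaw],degrees=True)
    d=R.inv().apply(np.array([x,y,z])-s["position"])*1000;w=(R.inv()*T).as_rotvec()
    print("t",s["t"],"pos",np.round(s["position"],4),"rpy",np.round(s["orientation"],2),"w",round(s["gripper_width"],4),"F",np.round(s["contact_force"],1),"q",np.round(s["q"],0))
    print("d",np.round(d,1),"rot",np.round(w,3))
if __name__=="__main__":go(*map(float,sys.argv[1:]))
E
python3 mv.py .6467 -.1855 .23 74
```

```text
t 0.1 pos [0.2104 0.5349 0.2309] rpy [-179.94   -0.    158.52] w 0.0854 F [ 0.2 -0.8 -0.6] q [-71.  41.  -2.  85.   1.  54.  -4.]
d [-669.7 -510.6    1.4] rot [-1.000e-03  1.000e-03  1.475e+00]
```

>>> {"name": "arm_command", "arguments": {
  "rows": [
    {"dx": -670,"dy": -510,"dz": 1,"rz": 1.475,"fingers": 85},
    {"dx": -670,"dy": -510,"dz": 1,"rz": 1.475,"fingers": 85},
    {"dx": -670,"dy": -510,"dz": 1,"rz": 1.475,"fingers": 85},
    {"dx": -670,"dy": -510,"dz": 1,"rz": 1.475,"fingers": 85},
    {"dx": -670,"dy": -510,"dz": 1,"rz": 1.475,"fingers": 85},
    {"dx": -670,"dy": -510,"dz": 1,"rz": 1.475,"fingers": 85},
    {"dx": -670,"dy": -510,"dz": 1,"rz": 1.475,"fingers": 85},
    {"dx": -670,"dy": -510,"dz": 1,"rz": 1.475,"fingers": 85}
  ]
}}

```text
schema error: expected keys dx, dy, dz, rx, ry, rz, fingers
```

```bash
python3 mv.py .6467 -.1855 .23 74
```

```text
t 0.1 pos [0.2104 0.5349 0.2309] rpy [-179.94   -0.    158.52] w 0.0854 F [ 0.2 -0.8 -0.6] q [-71.  41.  -2.  85.   1.  54.  -4.]
d [-669.7 -510.6    1.4] rot [-1.000e-03  1.000e-03  1.475e+00]
```

>>> {"name": "arm_command", "arguments": {
  "rows": [
    {"dx": -670,"dy": -510,"dz": 1,"rx": 0,"ry": 0,"rz": 1.475,"fingers": 85},
    {"dx": -670,"dy": -510,"dz": 1,"rx": 0,"ry": 0,"rz": 1.475,"fingers": 85},
    {"dx": -670,"dy": -510,"dz": 1,"rx": 0,"ry": 0,"rz": 1.475,"fingers": 85},
    {"dx": -670,"dy": -510,"dz": 1,"rx": 0,"ry": 0,"rz": 1.475,"fingers": 85},
    {"dx": -670,"dy": -510,"dz": 1,"rx": 0,"ry": 0,"rz": 1.475,"fingers": 85},
    {"dx": -670,"dy": -510,"dz": 1,"rx": 0,"ry": 0,"rz": 1.475,"fingers": 85},
    {"dx": -670,"dy": -510,"dz": 1,"rx": 0,"ry": 0,"rz": 1.475,"fingers": 85},
    {"dx": -670,"dy": -510,"dz": 1,"rx": 0,"ry": 0,"rz": 1.475,"fingers": 85}
  ]
}}

```text
t: 1.1
position: [0.4706, 0.1058, 0.2307]
orientation: [-180.0, -0.0, 73.7]
contact_force: [0.6, 1.3, 0.2]
gripper_width: 0.0848
```

```bash
python3 mv.py .6467 -.1855 .23 74
```

```text
t 1.1 pos [0.4706 0.1058 0.2307] rpy [-180.    -0.    73.7] w 0.0848 F [0.6 1.3 0.2] q [-27.  34.  19. 104. -15.  44. -17.]
d [-230.2  250.8    0.7] rot [-0.    -0.    -0.005]
```

>>> {"name": "arm_command", "arguments": {
  "rows": [
    {"dx": -230,"dy": 251,"dz": 1,"rx": 0,"ry": 0,"rz": -0.005,"fingers": 85},
    {"dx": -230,"dy": 251,"dz": 1,"rx": 0,"ry": 0,"rz": -0.005,"fingers": 85},
    {"dx": -230,"dy": 251,"dz": 1,"rx": 0,"ry": 0,"rz": -0.005,"fingers": 85},
    {"dx": -230,"dy": 251,"dz": 1,"rx": 0,"ry": 0,"rz": -0.005,"fingers": 85},
    {"dx": -230,"dy": 251,"dz": 1,"rx": 0,"ry": 0,"rz": -0.005,"fingers": 85},
    {"dx": -230,"dy": 251,"dz": 1,"rx": 0,"ry": 0,"rz": -0.005,"fingers": 85},
    {"dx": -230,"dy": 251,"dz": 1,"rx": 0,"ry": 0,"rz": -0.005,"fingers": 85},
    {"dx": -230,"dy": 251,"dz": 1,"rx": 0,"ry": 0,"rz": -0.005,"fingers": 85}
  ]
}}

```text
t: 2.1
position: [0.6476, -0.1818, 0.2295]
orientation: [-180.0, -0.0, 74.3]
contact_force: [-0.3, 0.2, -0.6]
gripper_width: 0.085
```

```bash
python3 mv.py .6467 -.1855 .056 74
cat >> h.py <<'E'
def wrist(fn=None):
    from scipy.spatial.transform import Rotation as Ro
    s=r.state();p,d=read_camera("wrist")
    if fn: cv2.imwrite(fn,p[:,:,::-1])
    c=calibration("wrist");k=K(c);v,u=np.mgrid[:480,:640]
    P=np.stack([(u-k[0,2])/k[0,0]*d,(v-k[1,2])/k[0,0]*d,d],-1)@c["mount"][:3,:3].T+c["mount"][:3,3]
    W=P@Ro.from_euler("xyz",s["orientation"],degrees=True).as_matrix().T+s["position"]
    return p,d,W
E
python3 - <<'E'
from h import *
p,d,W=wrist("pics/w1.png")
m=(d>0)&(np.hypot(W[...,0]-.6467,W[...,1]+.1855)<.045)&(abs(W[...,2]-.1)<.006)
if m.sum(): print(cv2.minEnclosingCircle(W[m][:,:2].astype(np.float32)),W[m].mean(0),m.sum())
E
```

```text
t 2.1 pos [ 0.6476 -0.1818  0.2295] rpy [-1.7996e+02 -2.0000e-02  7.4330e+01] w 0.085 F [-0.3  0.2 -0.6] q [  7.  51.  16.  61. -13.  69.   6.]
d [ -3.8   0.2 173.5] rot [-0.001 -0.     0.006]
((0.648246169090271, -0.1843462884426117), 0.025058142840862274) [ 0.64849871 -0.18327589  0.09992555] 3250
```

View pics/w1.png

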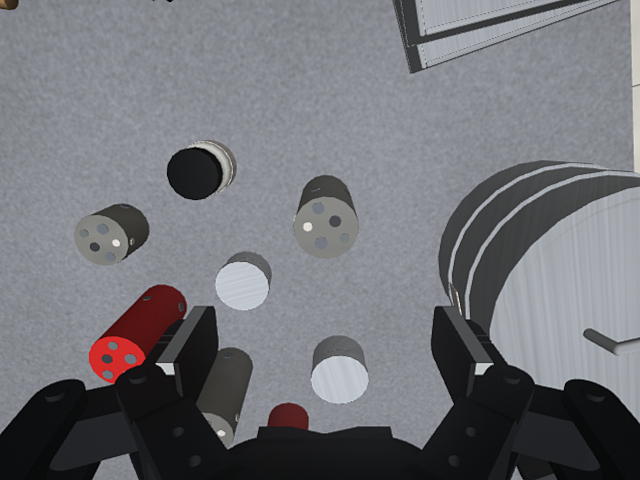

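The wrist view has the target core's top at about (325,228), centred between the open fingers. It measures (0.648, -0.184). I'll descend.

>>> {"name": "arm_command", "arguments": {
  "rows": [
    {"dx": -2.5,"dy": 1,"dz": 60,"rx": 0,"ry": 0,"rz": 0,"fingers": 85},
    {"dx": -2.5,"dy": 1,"dz": 110,"rx": 0,"ry": 0,"rz": 0,"fingers": 85},
    {"dx": -2.5,"dy": 1,"dz": 145,"rx": 0,"ry": 0,"rz": 0,"fingers": 85},
    {"dx": -2.5,"dy": 1,"dz": 165,"rx": 0,"ry": 0,"rz": 0,"fingers": 85},
    {"dx": -2.5,"dy": 1,"dz": 173,"rx": 0,"ry": 0,"rz": 0,"fingers": 85},
    {"dx": -2.5,"dy": 1,"dz": 173,"rx": 0,"ry": 0,"rz": 0,"fingers": 85}
  ]
}}

```text
t: 2.9
position: [0.6484, -0.1853, 0.0575]
orientation: [180.0, 0.0, 74.3]
contact_force: [1.0, 0.1, -0.5]
gripper_width: 0.0848
```

>>> {"name": "arm_command", "arguments": {
  "rows": [
    {"dx": 0,"dy": 0,"dz": 0,"rx": 0,"ry": 0,"rz": 0,"fingers": 60},
    {"dx": 0,"dy": 0,"dz": 0,"rx": 0,"ry": 0,"rz": 0,"fingers": 45},
    {"dx": 0,"dy": 0,"dz": 0,"rx": 0,"ry": 0,"rz": 0,"fingers": 40},
    {"dx": 0,"dy": 0,"dz": 0,"rx": 0,"ry": 0,"rz": 0,"fingers": 40},
    {"dx": 0,"dy": 0,"dz": 0,"rx": 0,"ry": 0,"rz": 0,"fingers": 40},
    {"dx": 0,"dy": 0,"dz": 0,"rx": 0,"ry": 0,"rz": 0,"fingers": 40}
  ],
  "grip_force": 60
}}

```text
t: 3.65
position: [0.6484, -0.1855, 0.0577]
orientation: [179.9, 0.0, 74.3]
contact_force: [-2.3, 1.2, 9.0]
gripper_width: 0.0488
```

>>> {"name": "arm_command", "arguments": {
  "rows": [
    {"dx": 0,"dy": 0,"dz": -5,"rx": 0,"ry": 0,"rz": 0,"fingers": 40},
    {"dx": 0,"dy": 0,"dz": -20,"rx": 0,"ry": 0,"rz": 0,"fingers": 40},
    {"dx": 0,"dy": 0,"dz": -50,"rx": 0,"ry": 0,"rz": 0,"fingers": 40},
    {"dx": 0,"dy": 0,"dz": -85,"rx": 0,"ry": 0,"rz": 0,"fingers": 40},
    {"dx": 0,"dy": 0,"dz": -115,"rx": 0,"ry": 0,"rz": 0,"fingers": 40},
    {"dx": 0,"dy": 0,"dz": -130,"rx": 0,"ry": 0,"rz": 0,"fingers": 40},
    {"dx": 0,"dy": 0,"dz": -135,"rx": 0,"ry": 0,"rz": 0,"fingers": 40}
  ]
}}

```text
t: 4.53
position: [0.6481, -0.1853, 0.1923]
orientation: [180.0, 0.0, 74.3]
contact_force: [-0.6, -0.1, -5.8]
gripper_width: 0.049
```

```bash
python3 mv.py .569 .239 .193 104
python3 - <<'E'
from h import *
for n in("side","scene"):
    p,d=read_camera(n);cv2.imwrite(f"pics/{n}1.png",p[:,:,::-1])
E
```

```text
t 4.525 pos [ 0.6481 -0.1853  0.1923] rpy [179.98   0.    74.3 ] w 0.049 F [-0.6 -0.1 -5.8] q [  7.  53.  15.  64. -14.  64.   7.]
d [ 387.1 -191.    -0.8] rot [ 0.     0.    -0.518]
```

View pics/side1.png

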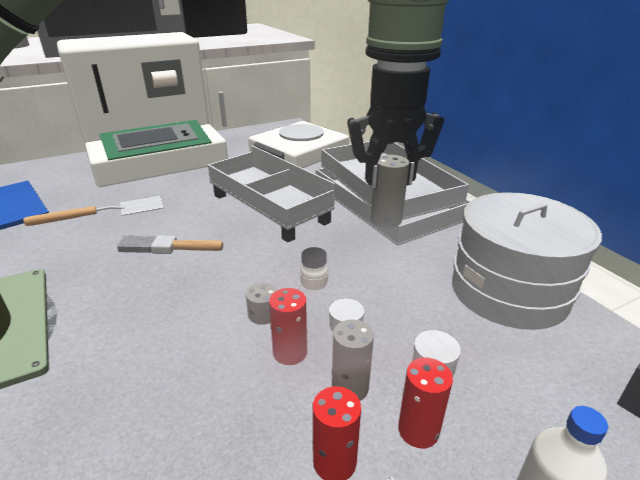

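The side view shows the core held upright in the fingers at about (390,190), clear of the bench. I'll carry it to the far bay.

>>> {"name": "arm_command", "arguments": {
  "rows": [
    {"dx": 50,"dy": -25,"dz": -1,"rx": 0,"ry": 0,"rz": -0.07,"fingers": 40},
    {"dx": 105,"dy": -52,"dz": -1,"rx": 0,"ry": 0,"rz": -0.15,"fingers": 40},
    {"dx": 160,"dy": -79,"dz": -1,"rx": 0,"ry": 0,"rz": -0.22,"fingers": 40},
    {"dx": 215,"dy": -106,"dz": -1,"rx": 0,"ry": 0,"rz": -0.3,"fingers": 40},
    {"dx": 270,"dy": -133,"dz": -1,"rx": 0,"ry": 0,"rz": -0.37,"fingers": 40},
    {"dx": 320,"dy": -158,"dz": -1,"rx": 0,"ry": 0,"rz": -0.44,"fingers": 40},
    {"dx": 360,"dy": -178,"dz": -1,"rx": 0,"ry": 0,"rz": -0.49,"fingers": 40},
    {"dx": 387,"dy": -191,"dz": -1,"rx": 0,"ry": 0,"rz": -0.518,"fingers": 40}
  ]
}}

```text
t: 5.62
position: [0.5678, 0.2412, 0.1916]
orientation: [-179.9, -0.0, 104.2]
contact_force: [-0.1, -1.1, -4.9]
gripper_width: 0.0492
```

>>> {"name": "arm_command", "arguments": {
  "rows": [
    {"dx": 0,"dy": 0,"dz": 0,"rx": 0,"ry": 0,"rz": 0,"fingers": 40},
    {"dx": 0,"dy": 0,"dz": 0,"rx": 0,"ry": 0,"rz": 0,"fingers": 40}
  ]
}}

```text
t: 5.88
position: [0.5689, 0.2381, 0.192]
orientation: [-179.9, 0.1, 103.9]
contact_force: [-0.6, -0.1, -5.8]
gripper_width: 0.0486
```

```bash
python3 mv.py .569 .239 .100 104
python3 - <<'E'
from h import *
np.set_printoptions(precision=4,suppress=True)
for n in("side","scene"):
    p,d=read_camera(n);cv2.imwrite(f"pics/{n}2.png",p[:,:,::-1])
    W=cloud(n,d);m=(d>0)&(W[...,2]>.145)&(W[...,2]<.165)&(np.hypot(W[...,0]-.569,W[...,1]-.239)<.04)
    print(n,W[m].mean(0),m.sum())
E
```

```text
t 5.875 pos [0.5689 0.2381 0.192 ] rpy [-1.7993e+02  5.0000e-02  1.0394e+02] w 0.0486 F [-0.6 -0.1 -5.8] q [-31.  47.  11.  79. -10.  55.  -3.]
d [ 0.9  0.5 92. ] rot [-0.001  0.001 -0.001]
side [0.5604 0.2186 0.155 ] 201
scene [0.5879 0.2408 0.1551] 467
```

View pics/scene2.png

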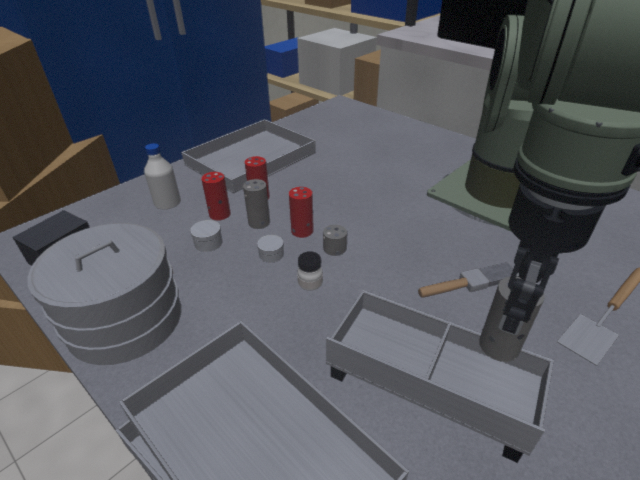

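The scene view shows the core upright above the far bay at about (508,320). I'll lower it, slowing near the floor.

>>> {"name": "arm_command", "arguments": {
  "rows": [
    {"dx": 1,"dy": 0,"dz": 25,"rx": 0,"ry": 0,"rz": 0,"fingers": 40},
    {"dx": 1,"dy": 0,"dz": 50,"rx": 0,"ry": 0,"rz": 0,"fingers": 40},
    {"dx": 1,"dy": 0,"dz": 72,"rx": 0,"ry": 0,"rz": 0,"fingers": 40},
    {"dx": 1,"dy": 0,"dz": 83,"rx": 0,"ry": 0,"rz": 0,"fingers": 40},
    {"dx": 1,"dy": 0,"dz": 88,"rx": 0,"ry": 0,"rz": 0,"fingers": 40},
    {"dx": 1,"dy": 0,"dz": 90,"rx": 0,"ry": 0,"rz": 0,"fingers": 40},
    {"dx": 1,"dy": 0,"dz": 91,"rx": 0,"ry": 0,"rz": 0,"fingers": 40},
    {"dx": 1,"dy": 0,"dz": 91,"rx": 0,"ry": 0,"rz": 0,"fingers": 40}
  ]
}}

```text
t: 6.98
position: [0.5688, 0.2399, 0.102]
orientation: [180.0, -0.0, 104.0]
contact_force: [-0.1, -0.6, -5.0]
gripper_width: 0.0489
```

>>> {"name": "arm_command", "arguments": {
  "rows": [
    {"dx": 0,"dy": 0,"dz": 1,"rx": 0,"ry": 0,"rz": 0,"fingers": 40},
    {"dx": 0,"dy": 0,"dz": 2,"rx": 0,"ry": 0,"rz": 0,"fingers": 40},
    {"dx": 0,"dy": 0,"dz": 2,"rx": 0,"ry": 0,"rz": 0,"fingers": 40}
  ]
}}

```text
t: 7.35
position: [0.5687, 0.2399, 0.0996]
orientation: [-180.0, 0.0, 104.0]
contact_force: [-0.1, 0.5, -4.9]
gripper_width: 0.0488
```

>>> {"name": "arm_command", "arguments": {
  "rows": [
    {"dx": 0,"dy": 0,"dz": 1,"rx": 0,"ry": 0,"rz": 0,"fingers": 40},
    {"dx": 0,"dy": 0,"dz": 2,"rx": 0,"ry": 0,"rz": 0,"fingers": 40},
    {"dx": 0,"dy": 0,"dz": 2,"rx": 0,"ry": 0,"rz": 0,"fingers": 40}
  ]
}}

```text
t: 7.72
position: [0.5687, 0.2399, 0.0978]
orientation: [180.0, 0.0, 104.0]
contact_force: [-1.5, -0.5, -2.3]
gripper_width: 0.0487
```

>>> {"name": "arm_command", "arguments": {
  "rows": [
    {"dx": 0,"dy": 0,"dz": 1,"rx": 0,"ry": 0,"rz": 0,"fingers": 40},
    {"dx": 0,"dy": 0,"dz": 1,"rx": 0,"ry": 0,"rz": 0,"fingers": 40}
  ]
}}

```text
t: 7.98
position: [0.5687, 0.2399, 0.0977]
orientation: [180.0, -0.0, 104.0]
contact_force: [-6.5, -2.0, 16.2]
gripper_width: 0.049
```

The force turned to +16 N, so the core is on the floor. Release, then rise.

>>> {"name": "arm_command", "arguments": {
  "rows": [
    {"dx": 0,"dy": 0,"dz": 0,"rx": 0,"ry": 0,"rz": 0,"fingers": 52},
    {"dx": 0,"dy": 0,"dz": 0,"rx": 0,"ry": 0,"rz": 0,"fingers": 60},
    {"dx": 0,"dy": 0,"dz": 0,"rx": 0,"ry": 0,"rz": 0,"fingers": 75},
    {"dx": 0,"dy": 0,"dz": 0,"rx": 0,"ry": 0,"rz": 0,"fingers": 80},
    {"dx": 0,"dy": 0,"dz": 0,"rx": 0,"ry": 0,"rz": 0,"fingers": 80},
    {"dx": 0,"dy": 0,"dz": 0,"rx": 0,"ry": 0,"rz": 0,"fingers": 80}
  ]
}}

```text
t: 8.72
position: [0.5687, 0.2399, 0.0967]
orientation: [180.0, 0.0, 104.0]
contact_force: [-0.6, 0.5, -0.5]
gripper_width: 0.0797
```

>>> {"name": "arm_command", "arguments": {
  "rows": [
    {"dx": 0,"dy": 0,"dz": -15,"rx": 0,"ry": 0,"rz": 0,"fingers": 82},
    {"dx": 0,"dy": 0,"dz": -45,"rx": 0,"ry": 0,"rz": 0,"fingers": 84},
    {"dx": 0,"dy": 0,"dz": -90,"rx": 0,"ry": 0,"rz": 0,"fingers": 85},
    {"dx": 0,"dy": 0,"dz": -130,"rx": 0,"ry": 0,"rz": 0,"fingers": 85},
    {"dx": 0,"dy": 0,"dz": -135,"rx": 0,"ry": 0,"rz": 0,"fingers": 85}
  ]
}}

```text
t: 9.35
position: [0.5695, 0.2401, 0.2352]
orientation: [179.7, -0.0, 104.0]
contact_force: [-0.3, -0.3, -0.5]
gripper_width: 0.0849
```

```bash
python3 mv.py .487 -.3475 .23 87
python3 - <<'E'
from h import *
for n in("side",):
    p,d=read_camera(n);cv2.imwrite(f"pics/{n}3.png",p[:,:,::-1])
    W=cloud(n,d);m=(d>0)&(W[...,2]>.135)&(W[...,2]<.145)&(np.hypot(W[...,0]-.569,W[...,1]-.239)<.05)
    if m.sum(): print(n,W[m].mean(0),cv2.minEnclosingCircle(W[m][:,:2].astype(np.float32)),m.sum())
E
```

```text
t 9.35 pos [0.5695 0.2401 0.2352] rpy [ 1.7973e+02 -4.0000e-02  1.0397e+02] w 0.0849 F [-0.3 -0.3 -0.5] q [-31.  45.  12.  75.  -9.  61.  -4.]
d [-550.3 -222.     3.8] rot [ 0.005 -0.001  0.296]
side [0.56443071 0.23327006 0.13978901] ((0.5660640001296997, 0.23696079850196838), 0.02676362171769142) 186
```

View pics/side3.png

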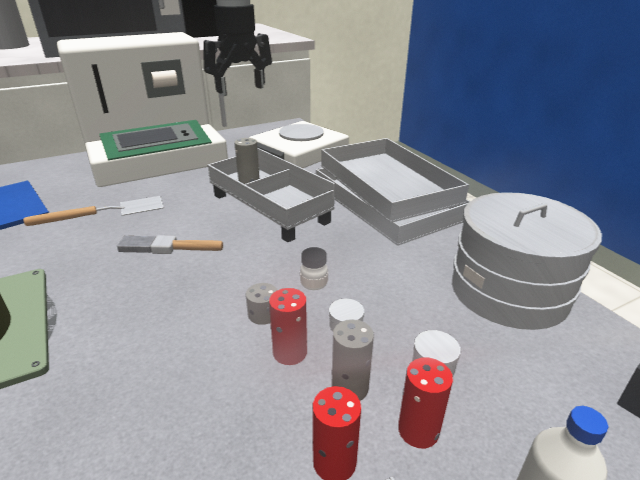

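The first core stands upright in the far bay, at about (247,160) in the side view. Now to the second core.

>>> {"name": "arm_command", "arguments": {
  "rows": [
    {"dx": -550,"dy": -222,"dz": 4,"rx": 0,"ry": 0,"rz": 0.296,"fingers": 85},
    {"dx": -550,"dy": -222,"dz": 4,"rx": 0,"ry": 0,"rz": 0.296,"fingers": 85},
    {"dx": -550,"dy": -222,"dz": 4,"rx": 0,"ry": 0,"rz": 0.296,"fingers": 85},
    {"dx": -550,"dy": -222,"dz": 4,"rx": 0,"ry": 0,"rz": 0.296,"fingers": 85},
    {"dx": -550,"dy": -222,"dz": 4,"rx": 0,"ry": 0,"rz": 0.296,"fingers": 85},
    {"dx": -550,"dy": -222,"dz": 4,"rx": 0,"ry": 0,"rz": 0.296,"fingers": 85},
    {"dx": -550,"dy": -222,"dz": 4,"rx": 0,"ry": 0,"rz": 0.296,"fingers": 85},
    {"dx": -550,"dy": -222,"dz": 4,"rx": 0,"ry": 0,"rz": 0.296,"fingers": 85}
  ]
}}

```text
t: 10.4
position: [0.4983, -0.257, 0.2279]
orientation: [-180.0, -0.0, 87.0]
contact_force: [1.7, -0.5, 0.1]
gripper_width: 0.0848
```

```bash
python3 mv.py .487 -.3475 .23 87
```

```text
t 10.4 pos [ 0.4983 -0.257   0.2279] rpy [-1.7996e+02 -2.0000e-02  8.7030e+01] w 0.0848 F [ 1.7 -0.5  0.1] q [18. 40. 11. 89. -9. 52. 30.]
d [-91.   -6.6  -2.1] rot [-0.001 -0.     0.   ]
```

>>> {"name": "arm_command", "arguments": {
  "rows": [
    {"dx": -91,"dy": -7,"dz": -2,"rx": 0,"ry": 0,"rz": 0,"fingers": 85},
    {"dx": -91,"dy": -7,"dz": -2,"rx": 0,"ry": 0,"rz": 0,"fingers": 85},
    {"dx": -91,"dy": -7,"dz": -2,"rx": 0,"ry": 0,"rz": 0,"fingers": 85},
    {"dx": -91,"dy": -7,"dz": -2,"rx": 0,"ry": 0,"rz": 0,"fingers": 85}
  ]
}}

```text
t: 10.9
position: [0.4875, -0.3447, 0.23]
orientation: [-180.0, -0.1, 87.1]
contact_force: [0.5, 0.0, 0.8]
gripper_width: 0.0852
```

Run:
```python
from h import *
p,d,W=wrist("pics/w2.png")
m=(d>0)&(np.hypot(W[...,0]-.487,W[...,1]+.3475)<.045)&(abs(W[...,2]-.1)<.006)
c=cv2.minEnclosingCircle(W[m][:,:2].astype(np.float32))
print(c,W[m].mean(0),m.sum())
from mv import go
go(*c[0],.057,87)
```

```text
((0.48821917176246643, -0.3460085690021515), 0.02501312457025051) [ 0.48829654 -0.34502141  0.09992143] 3253
t 10.95 pos [ 0.4877 -0.3445  0.2301] rpy [-1.7998e+02 -4.0000e-02  8.7090e+01] w 0.0852 F [-0.1  0.6  0.4] q [27. 43. 11. 80. -9. 57. 37.]
d [ -1.6   0.7 173.1] rot [-0.    -0.001  0.002]
```

View pics/w2.png

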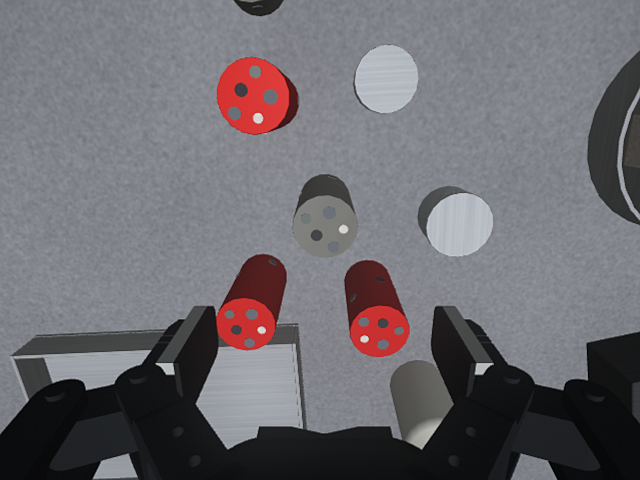

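The wrist view has the grey core at (325,225). Both jaw sides are clear of the red cores at (253,95), (246,323) and (378,330). The low lid at (460,222) lies below fingertip depth.

>>> {"name": "arm_command", "arguments": {
  "rows": [
    {"dx": -1.5,"dy": 0.5,"dz": 60,"rx": 0,"ry": 0,"rz": 0,"fingers": 85},
    {"dx": -1.5,"dy": 0.5,"dz": 110,"rx": 0,"ry": 0,"rz": 0,"fingers": 85},
    {"dx": -1.5,"dy": 0.5,"dz": 145,"rx": 0,"ry": 0,"rz": 0,"fingers": 85},
    {"dx": -1.5,"dy": 0.5,"dz": 165,"rx": 0,"ry": 0,"rz": 0,"fingers": 85},
    {"dx": -1.5,"dy": 0.5,"dz": 173,"rx": 0,"ry": 0,"rz": 0,"fingers": 85},
    {"dx": -1.5,"dy": 0.5,"dz": 173,"rx": 0,"ry": 0,"rz": 0,"fingers": 85}
  ]
}}

```text
t: 11.7
position: [0.488, -0.3468, 0.0576]
orientation: [-180.0, -0.0, 87.1]
contact_force: [0.3, 0.3, -0.0]
gripper_width: 0.085
```

>>> {"name": "arm_command", "arguments": {
  "rows": [
    {"dx": 0,"dy": 0,"dz": 0,"rx": 0,"ry": 0,"rz": 0,"fingers": 60},
    {"dx": 0,"dy": 0,"dz": 0,"rx": 0,"ry": 0,"rz": 0,"fingers": 45},
    {"dx": 0,"dy": 0,"dz": 0,"rx": 0,"ry": 0,"rz": 0,"fingers": 40},
    {"dx": 0,"dy": 0,"dz": 0,"rx": 0,"ry": 0,"rz": 0,"fingers": 40},
    {"dx": 0,"dy": 0,"dz": 0,"rx": 0,"ry": 0,"rz": 0,"fingers": 40},
    {"dx": 0,"dy": 0,"dz": 0,"rx": 0,"ry": 0,"rz": 0,"fingers": 40}
  ],
  "grip_force": 60
}}

```text
t: 12.45
position: [0.488, -0.3475, 0.0583]
orientation: [179.9, 0.0, 87.0]
contact_force: [-1.0, 0.8, 7.9]
gripper_width: 0.0494
```

>>> {"name": "arm_command", "arguments": {
  "rows": [
    {"dx": 0,"dy": 0,"dz": -5,"rx": 0,"ry": 0,"rz": 0,"fingers": 40},
    {"dx": 0,"dy": 0,"dz": -20,"rx": 0,"ry": 0,"rz": 0,"fingers": 40},
    {"dx": 0,"dy": 0,"dz": -50,"rx": 0,"ry": 0,"rz": 0,"fingers": 40},
    {"dx": 0,"dy": 0,"dz": -85,"rx": 0,"ry": 0,"rz": 0,"fingers": 40},
    {"dx": 0,"dy": 0,"dz": -115,"rx": 0,"ry": 0,"rz": 0,"fingers": 40},
    {"dx": 0,"dy": 0,"dz": -135,"rx": 0,"ry": 0,"rz": 0,"fingers": 40},
    {"dx": 0,"dy": 0,"dz": -140,"rx": 0,"ry": 0,"rz": 0,"fingers": 40}
  ]
}}

```text
t: 13.32
position: [0.488, -0.3475, 0.1991]
orientation: [179.9, 0.1, 87.0]
contact_force: [0.6, 0.6, -4.8]
gripper_width: 0.0487
```

```bash
python3 mv.py .605 .097 .197 104
python3 - <<'E'
from h import *
p,d=read_camera("side");cv2.imwrite("pics/side4.png",p[:,:,::-1])
E
```

```text
t 13.325 pos [ 0.488  -0.3475  0.1991] rpy [1.799e+02 7.000e-02 8.701e+01] w 0.0487 F [ 0.6  0.6 -4.8] q [28. 45. 10. 83. -9. 53. 37.]
d [449.9  93.7   1.7] rot [ 0.001  0.001 -0.296]
```

View pics/side4.png

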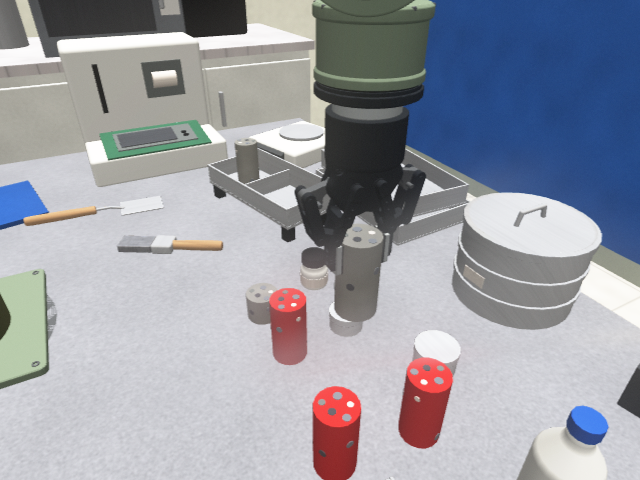

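The second core is held upright at about (358,270). I'll carry it to the near bay.

>>> {"name": "arm_command", "arguments": {
  "rows": [
    {"dx": 55,"dy": 11,"dz": 0,"rx": 0,"ry": 0,"rz": -0.04,"fingers": 40},
    {"dx": 115,"dy": 24,"dz": 0,"rx": 0,"ry": 0,"rz": -0.08,"fingers": 40},
    {"dx": 175,"dy": 36,"dz": 0,"rx": 0,"ry": 0,"rz": -0.12,"fingers": 40},
    {"dx": 235,"dy": 49,"dz": 0,"rx": 0,"ry": 0,"rz": -0.16,"fingers": 40},
    {"dx": 295,"dy": 61,"dz": 0,"rx": 0,"ry": 0,"rz": -0.2,"fingers": 40},
    {"dx": 350,"dy": 73,"dz": 0,"rx": 0,"ry": 0,"rz": -0.24,"fingers": 40},
    {"dx": 400,"dy": 83,"dz": 0,"rx": 0,"ry": 0,"rz": -0.27,"fingers": 40},
    {"dx": 440,"dy": 92,"dz": 0,"rx": 0,"ry": 0,"rz": -0.296,"fingers": 40}
  ]
}}

```text
t: 14.38
position: [0.6023, 0.0897, 0.1965]
orientation: [-179.9, -0.0, 104.1]
contact_force: [-0.0, -0.1, -5.0]
gripper_width: 0.0486
```

>>> {"name": "arm_command", "arguments": {
  "rows": [
    {"dx": 0,"dy": 0,"dz": 0,"rx": 0,"ry": 0,"rz": 0,"fingers": 40},
    {"dx": 0,"dy": 0,"dz": 0,"rx": 0,"ry": 0,"rz": 0,"fingers": 40}
  ]
}}

```text
t: 14.62
position: [0.6022, 0.0867, 0.1967]
orientation: [-179.9, 0.0, 104.0]
contact_force: [-0.6, -0.5, -4.0]
gripper_width: 0.049
```

```bash
python3 mv.py .605 .097 .0985 104
python3 - <<'E'
from h import *
p,d=read_camera("scene");cv2.imwrite("pics/scene5.png",p[:,:,::-1])
E
```

```text
t 14.625 pos [0.6022 0.0867 0.1967] rpy [-1.7993e+02  3.0000e-02  1.0395e+02] w 0.049 F [-0.6 -0.5 -4. ] q [-16.  46.  10.  80.  -9.  54.  11.]
d [ 9.4  5.3 98.2] rot [-0.001  0.001 -0.001]
```

View pics/scene5.png

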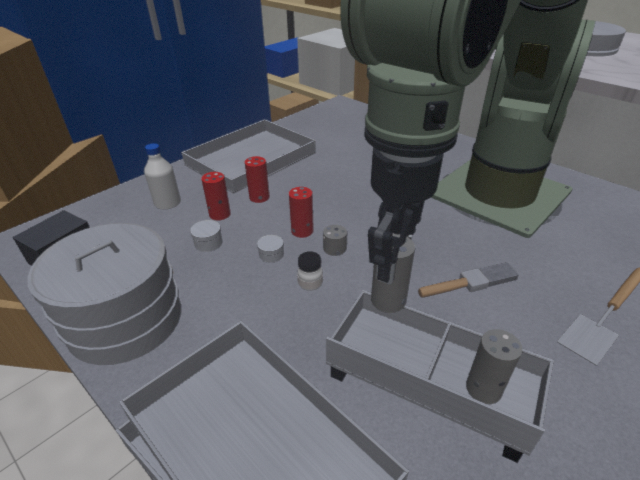

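The scene view shows the first core standing in the far bay at (493,368) and the second held above the near bay at (392,272). I'll shift the last 9 and 5 mm, then lower.

>>> {"name": "arm_command", "arguments": {
  "rows": [
    {"dx": 9,"dy": 5,"dz": 0,"rx": 0,"ry": 0,"rz": 0,"fingers": 40},
    {"dx": 9,"dy": 5,"dz": 25,"rx": 0,"ry": 0,"rz": 0,"fingers": 40},
    {"dx": 9,"dy": 5,"dz": 50,"rx": 0,"ry": 0,"rz": 0,"fingers": 40},
    {"dx": 9,"dy": 5,"dz": 72,"rx": 0,"ry": 0,"rz": 0,"fingers": 40},
    {"dx": 9,"dy": 5,"dz": 86,"rx": 0,"ry": 0,"rz": 0,"fingers": 40},
    {"dx": 9,"dy": 5,"dz": 93,"rx": 0,"ry": 0,"rz": 0,"fingers": 40},
    {"dx": 9,"dy": 5,"dz": 95,"rx": 0,"ry": 0,"rz": 0,"fingers": 40},
    {"dx": 9,"dy": 5,"dz": 95,"rx": 0,"ry": 0,"rz": 0,"fingers": 40}
  ]
}}

```text
t: 15.68
position: [0.6054, 0.0973, 0.1028]
orientation: [180.0, 0.0, 104.0]
contact_force: [0.1, -0.3, -4.7]
gripper_width: 0.0486
```

>>> {"name": "arm_command", "arguments": {
  "rows": [
    {"dx": 0,"dy": 0,"dz": 1,"rx": 0,"ry": 0,"rz": 0,"fingers": 40},
    {"dx": 0,"dy": 0,"dz": 2,"rx": 0,"ry": 0,"rz": 0,"fingers": 40},
    {"dx": 0,"dy": 0,"dz": 2,"rx": 0,"ry": 0,"rz": 0,"fingers": 40}
  ]
}}

```text
t: 16.05
position: [0.6052, 0.0973, 0.1004]
orientation: [180.0, 0.0, 104.0]
contact_force: [0.1, 0.5, -3.8]
gripper_width: 0.0488
```

>>> {"name": "arm_command", "arguments": {
  "rows": [
    {"dx": 0,"dy": 0,"dz": 1,"rx": 0,"ry": 0,"rz": 0,"fingers": 40},
    {"dx": 0,"dy": 0,"dz": 2,"rx": 0,"ry": 0,"rz": 0,"fingers": 40},
    {"dx": 0,"dy": 0,"dz": 2,"rx": 0,"ry": 0,"rz": 0,"fingers": 40}
  ]
}}

```text
t: 16.42
position: [0.6052, 0.0973, 0.0984]
orientation: [-180.0, 0.0, 104.0]
contact_force: [-0.3, -0.2, -1.6]
gripper_width: 0.0487
```

>>> {"name": "arm_command", "arguments": {
  "rows": [
    {"dx": 0,"dy": 0,"dz": 1,"rx": 0,"ry": 0,"rz": 0,"fingers": 40},
    {"dx": 0,"dy": 0,"dz": 1,"rx": 0,"ry": 0,"rz": 0,"fingers": 40}
  ]
}}

```text
t: 16.68
position: [0.6053, 0.0973, 0.0983]
orientation: [180.0, 0.0, 104.0]
contact_force: [-6.4, 0.1, 15.4]
gripper_width: 0.0491
```

It's on the floor at +15 N. Release and rise.

>>> {"name": "arm_command", "arguments": {
  "rows": [
    {"dx": 0,"dy": 0,"dz": 0,"rx": 0,"ry": 0,"rz": 0,"fingers": 52},
    {"dx": 0,"dy": 0,"dz": 0,"rx": 0,"ry": 0,"rz": 0,"fingers": 60},
    {"dx": 0,"dy": 0,"dz": 0,"rx": 0,"ry": 0,"rz": 0,"fingers": 75},
    {"dx": 0,"dy": 0,"dz": 0,"rx": 0,"ry": 0,"rz": 0,"fingers": 80},
    {"dx": 0,"dy": 0,"dz": 0,"rx": 0,"ry": 0,"rz": 0,"fingers": 80},
    {"dx": 0,"dy": 0,"dz": 0,"rx": 0,"ry": 0,"rz": 0,"fingers": 80}
  ]
}}

```text
t: 17.42
position: [0.6052, 0.0973, 0.0973]
orientation: [-180.0, 0.0, 104.0]
contact_force: [0.3, 0.3, 0.5]
gripper_width: 0.0801
```

>>> {"name": "arm_command", "arguments": {
  "rows": [
    {"dx": 0,"dy": 0,"dz": -15,"rx": 0,"ry": 0,"rz": 0,"fingers": 82},
    {"dx": 0,"dy": 0,"dz": -45,"rx": 0,"ry": 0,"rz": 0,"fingers": 84},
    {"dx": 0,"dy": 0,"dz": -90,"rx": 0,"ry": 0,"rz": 0,"fingers": 85},
    {"dx": 0,"dy": 0,"dz": -140,"rx": 0,"ry": 0,"rz": 0,"fingers": 85},
    {"dx": 0,"dy": 0,"dz": -180,"rx": 0,"ry": 0,"rz": 0,"fingers": 85},
    {"dx": 0,"dy": 0,"dz": -180,"rx": 0,"ry": 0,"rz": 0,"fingers": 85}
  ]
}}

```text
t: 18.18
position: [0.606, 0.0973, 0.2811]
orientation: [179.7, 0.0, 104.0]
contact_force: [-0.0, -0.6, -0.1]
gripper_width: 0.0851
```

Run:
```python
from h import *
np.set_printoptions(precision=4,suppress=True)
a=np.radians(14.2);O=np.array([.587,.168]);R=np.array([[np.cos(a),np.sin(a)],[-np.sin(a),np.cos(a)]])
for n in("side","scene"):
    p,d=read_camera(n);cv2.imwrite(f"pics/{n}6.png",p[:,:,::-1]);W=cloud(n,d)
    for nm,c,z in(("far",(.569,.239),.14),("near",(.605,.097),.14),("off",(.439,-.158),.045)):
        m=(d>0)&(abs(W[...,2]-z)<.006)&(np.hypot(W[...,0]-c[0],W[...,1]-c[1])<.045)
        if m.sum()>20:
            q=cv2.minEnclosingCircle(W[m][:,:2].astype(np.float32));print(n,nm,np.array(q[0]),"r",q[1],"rack",R@(np.array(q[0])-O),"ztop",W[m][:,2].mean())
print(r.state()["contact_force"],r.state()["t"])
```

```text
side far [0.5654 0.2371] r 0.026099758222699165 rack [-0.004   0.0723] ztop 0.1395924863676494
side near [0.6021 0.0951] r 0.02583026885986328 rack [-0.0033 -0.0744] ztop 0.13945748527788526
side off [ 0.4372 -0.1582] r 0.025837626308202744 rack [-0.2253 -0.2795] ztop 0.04494479312263036
scene far [0.569  0.2392] r 0.02571183256804943 rack [0.     0.0734] ztop 0.14055933733245388
scene near [0.6062 0.0964] r 0.026144200935959816 rack [ 0.0011 -0.0741] ztop 0.14050805827651683
scene off [ 0.4417 -0.1565] r 0.026835529133677483 rack [-0.2205 -0.2789] ztop 0.04520466682516982
[ 0.7092 -0.156  -1.1086] 18.275
```

View pics/side6.png

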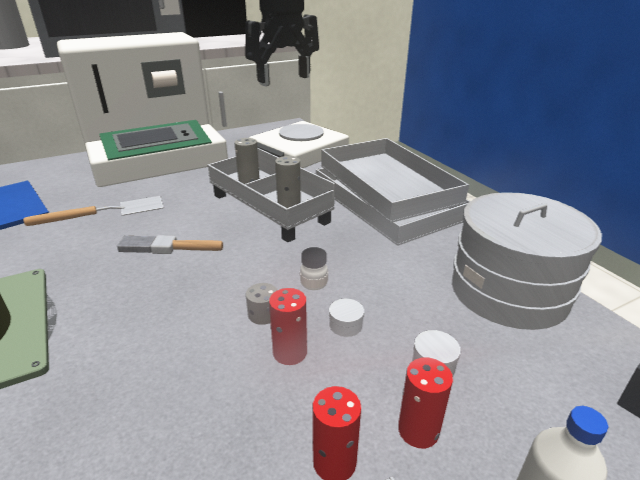

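Both cores stand upright in their bays, at (247,160) and (288,180) in the side view. The off-cut at (262,302) has not moved and the gripper is clear above.

```bash
python3 -c "
from cell import r
print(r.finish_job())"
```

```text
the job is handed in; nothing more can be done
None
```

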